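Hold the caddy against the riser for screwing on

ROBOT

A 6-joint arm with a two-finger parallel gripper is mounted at the origin on the work surface. World frame = base frame: x ahead of the robot, y to its left, z up, the work surface at z = 0. Lengths are in mm, angles in rad, forces in N, time in s.
With the tool pointing down it reaches from about 375 to 900 mm from the base axis. Payload 3.1 kg.
Tool frame: the origin (TCP) lies midway between the tips of the shut fingers; the grasp point (between the pads) lies 19 mm behind it; z points along the fingers, y is the direction in which the jaws open and shut (so a half turn about z gives the same grasp; the last joint's range is limited). The gripper opens to 87 mm and grips with 3 to 60 N. Pads are 19 mm wide; open, the fingers measure 117 mm over their backs; the gripper's body (75 mm by 190 mm) begins 51 mm behind the grasp point.
Start: joints at [-1.296, 0.527, 1.433, -0, 1.181, -0.178], TCP at [274.008, -561.708, 222.548] pointing down, gripper open.
Joint ranges: [-3.08, 3.08], [-0.75, 2.2], [0.22, 2.44], [-1.43, 4.57], [0, 2.65], [-2.85, 2.85]. Speed limits (rad/s): [2.79, 2.79, 3.14, 3.14, 3.14, 3.14].

INTERFACE

Orientations are given as a 3x3 rotation matrix whose columns are the frame's x, y, z axes.
In Python, from rig import arm gives the robot as it stands.
- The arm moves only by the shell command python3 -m creep 'ROWS'. ROWS is JSON, a list of rows, each an object with "dr": the turn, a rotation vector about the tool's x, y, z in degrees, a list of three; "delta_pos": the shift along the tool's x, y, z in mm, a list of three; "fingers": the finger opening in mm, from 0 to 87. In form: [{"dr": [ax, ay, az], "delta_pos": [dx, dy, dz], "fingers": fingers}, ...]. A call has 1 to 12 rows; each row shifts and turns the commanded pose from where the row before left it, along the tool's axes as they then stand; what a row does not reach is not made up. A row lasts 1/10 s, in which the tool goes at most 50 mm and 8.59 degrees, less where a joint would pass 70% of its speed; a pose out of reach is approached as far as the arm can. A call is refused whole if a number of a shift passes 50 or a number of a turn 8.59, either way. A call with a gripper value outside its range is refused whole. The fingers move at their own pace and stop on an object; the grip force is fixed at half the most. Time passes only in rows, so rows that do not move let the fingers close. It gives the time, the measured TCP pose, the force and the opening at its end, in the units of the state.
- arm.get_obs(): the state, without advancing time (a new reading comes with each control period).
- arm.capture(name): name is "scene" or "top"; returns (picture, depth): 420x560x3 uint8, blue, green, red; 420x560 float32, mm along the optical axis (not along the pixel's ray), 0 where there is no reading.
- arm.get_calibration(name): a dict with "fovy" (degrees; the focal length in pixels is half the picture's height over the tangent of half this angle, whatever the lens; pixels are square), "cx", "cy" (the principal point, pixels), "R" (3x3) and "t" (3): a world point X has camera coordinates R X + t. Camera axes: x right, y down, z forward; pixel columns grow to the right and rows downward; lengths in mm; the calibration is good to about 2 mm. A picture is of the moment at which its call begins. get_calibration takes no time and is no camera call.
- arm.hand_in(): hands the job in, once; it reports no verdict.
Trained networks look in the newest picture that a camera, given by its name, has taken for a name from the list of things; names that differ only in an ending like _2 or _b are one class to them, and where a whole thing is asked for, a point or a joint stands for the part that bears it (a point fixed in the world has none). Each returns a list of dicts, best first, with "confidence" (0 to 1); they miss things now and then, are a little off and sometimes report something else, mostly with a low value. They report only what shows in the picture. A call takes as long as a camera call. They do not tell look-alikes from the thing itself.
- arm.find_in(camera, thing): "rect" ([left, top, width, height] in pixels, round what is visible of it).
- arm.silhouettes(camera, thing): "pixels" (420x560 bool, what is visible of it) and "rect" ([left, top, width, height] in pixels, round what is visible of it).
The state is a dict: "time_s": time; "qpos": joint angles; "qvel": joint speeds; "joint_torque": joint torques, N m; "position": TCP position; "eef_rot": TCP orientation; "wrist_force": force on the tool from outside, world axes, zero at the start; "torque": the same for the moment, N m; "gripper_width": finger opening in mm.
Only numpy, scipy, OpenCV 4.12 (cv2) and the standard library are available. Lean on these libraries where they do the work, as an engineer would, in place of code of your own. Each camera call takes 0.05 s, during which the arm holds its last target.

TASK

Be my third hand: pick up the empty caddy from the counter and press its back plate flat against the sprung mounting plate on the end of the riser shelf, upright and off the counter, with the top edges and side edges of the two plates lined up. Push with a steady 10 newtons or so (never over 20) so that I can drive the screws from behind; finish while still gripping and pushing it there, do not let go. Leave the cup, mug, jar and screwdriver where they are.

Things in the scene. Friction and masses are not known exactly. Their poses are not given: they have to be found in the camera images.
- caddy: loose empty dark steel caddy, 0.28 to 0.46 kg, upright on the counter. Open tray 90 (x) by 130 (y) mm, walls 40 high; on its +x side a back plate 130 wide, 100 high, 4 thick, with two holes. Along y = 0 stands a rib 14 thick (y), 76 long (x -35 to +41), 90 high, its top 30 mm a pale wooden grip. Origin: centre of underside; x points out through the back plate, z up
- caddy_grip (a point): good place to pinch the caddy's rib, across its 14 mm thickness (along caddy y): at x = 3 mm, y = 0, 70 mm above the caddy's underside, near the line of its weight; axes as the caddy's
- caddy_back (a point): point on the outer (rear) face of the caddy's back plate, midway across, 30 mm below its top edge, 70 mm above the caddy's underside; axes as the caddy's. It meets plate_face when the edges are lined up
- riser: low riser shelf fixed on the counter: black posts, dark wooden board 310 x 180 mm, top at 170 mm, a grey 10 mm slab on its far part. Origin on the counter straight below the free mounting plate's front face; x level along the shelf, away from that face (the push direction), y level along the plate. Posts, bars and board start 35 mm behind the face
- plate_face (a point): centre of the mounting plate's front face, 130 mm above the counter; moves with the plate; axes as the riser's (x into the plate, the push direction). Bare aluminium, 130 mm wide, 60 high (100 to 160 mm above the counter), 6 thick, two small holes, on four rubber buffers at the riser's end
- plate (a joint): how far the mounting plate is pushed in along riser x, m: 0 when free, at most 0.025. Its buffers act as a spring of 1 N per mm, so 0.010 means 10 N
- cup: bystander: grey cup, 80 mm wide, 100 mm high; origin under its centre
- mug: bystander: white mug, 80 mm wide, 90 mm high; origin under its centre
- jar: bystander: glass jar, 70 mm wide, 100 mm high; origin under its centre
- screwdriver: bystander: screwdriver lying on the counter; origin under its middle, x towards its tip
Not all that is in view belongs to the job. Leave any purple or turquoise look-alike of the caddy alone.

How it is judged:
By the outcome, as a careful person would: the job done as asked, in the order asked, and still so for the second after the job is handed in, while the arm keeps its last pose, push and grip.
It also fails if it takes over 38 s, if anything falls off the work surface, if the arm or the gripper's body presses on something with over 40 N, if the wrist force passes 120 N, or if a joint passes its speed limit or range.

## Working session

There is one attempt and no reset: what is moved stays moved. The work goes in short steps, Python scripts to look and compute and a shell command to move; the robot and the scene stay as the last step left them, time stands still between calls to the robot, and variables do not carry over. Pictures are saved under pics/ and viewed, and the job is handed in when it is done.

```bash
ls; mkdir -p pics; python3 - <<'E'
from rig import arm
import cv2,numpy as np
o=arm.get_obs()
for k,v in o.items(): print(k,np.round(v,3).tolist())
for n in("scene","top"):
    p,d=arm.capture(n); cv2.imwrite(f"pics/{n}0.png",p); np.save(f"pics/{n}0.npy",d)
    print(n,arm.get_calibration(n))
E
```

```text
pics
time_s 0.0
qpos [-1.296, 0.528, 1.434, -0.0, 1.181, -0.179]
qvel [0.001, 0.001, -0.001, 0.001, -0.001, 0.001]
joint_torque [0.002, -44.003, -17.66, 0.063, 0.058, -0.0]
position [273.793, -560.987, 221.546]
eef_rot [[0.899, 0.438, -0.001], [0.438, -0.899, 0.002], [0.0, -0.002, -1.0]]
wrist_force [0.204, 0.878, -0.045]
torque [-0.018, 0.04, -0.031]
gripper_width 87.199
scene {'fovy': 57.58598114154862, 'cx': 281.1771011466711, 'cy': 199.67908816619334, 'R': array([[ 0.79666967,  0.60433586, -0.00977795],
       [ 0.43337692, -0.58242905, -0.68772149],
       [-0.42130972,  0.54364931, -0.72590877]]), 't': array([-369.47564183, -202.00300517, 1321.1930896 ])}
top {'fovy': 48.516214755223594, 'cx': 280.01697689073575, 'cy': 204.94254582620886, 'R': array([[ 0.01424839, -0.99982335,  0.01225787],
       [-0.99706917, -0.01512858, -0.07499464],
       [ 0.07516683, -0.01115339, -0.99710859]]), 't': array([ -98.82431387,  554.77781056, 1089.81725628])}
```

View pics/scene0.png

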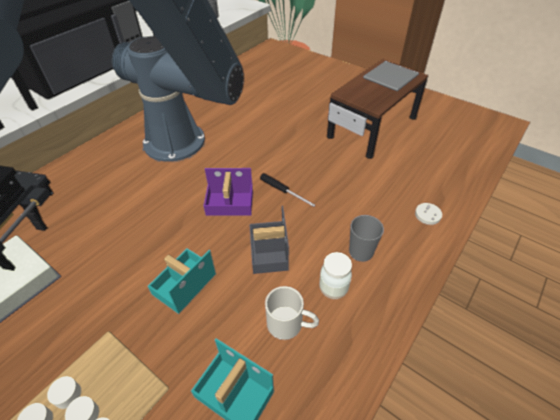

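View pics/top0.png

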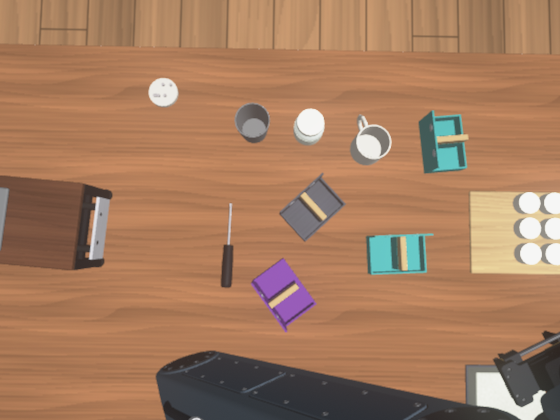

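The candidates in the top view are dark steel (312,208), purple (283,293), turquoise (397,253) and turquoise (443,142). Only the dark one with the pale grip fits the description. I'll confirm it in a crop and measure it along with the riser plate.

```bash
cat > h.py <<'E'
import numpy as np,cv2
def f(c): return 210/np.tan(np.radians(c['fovy'])/2)
def cloud(c,d):
    v,u=np.mgrid[0:420,0:560]; F=f(c)
    P=np.stack([(u-c['cx'])/F*d,(v-c['cy'])/F*d,d],-1)
    X=(P-c['t'])@c['R']; X[d<=0]=np.nan; return X
def proj(c,X):
    p=np.asarray(X)@c['R'].T+c['t']; return p[...,:2]/p[...,2:]*f(c)+[c['cx'],c['cy']]
E
python3 - <<'E'
from rig import arm
from h import *
a=[]
for n,(x,y) in (("scene",(230,190)),("top",(270,165))):
    im=cv2.imread(f"pics/{n}0.png")[y:y+90,x:x+90]; a.append(cv2.resize(im,(390,390),interpolation=cv2.INTER_CUBIC))
cv2.imwrite("pics/crop1.png",np.hstack(a))
a=[]
for n,(x,y) in (("scene",(310,90)),("top",(60,180))):
    im=cv2.imread(f"pics/{n}0.png")[y:y+90,x:x+90]; a.append(cv2.resize(im,(390,390),interpolation=cv2.INTER_CUBIC))
cv2.imwrite("pics/crop2.png",np.hstack(a))
for n in("scene","top"):
  X=cloud(arm.get_calibration(n),np.load(f"pics/{n}0.npy"))
  for t in("caddy","riser","plate"):
    for r in arm.silhouettes(n,t):
        m=r["pixels"]; P=X[m]; P=P[~np.isnan(P[:,0])]
        print(n,t,round(r["confidence"],2),np.round(r["rect"]),m.sum(),np.round(np.median(P,0)),np.round(P.min(0)),np.round(P.max(0)))
E
```

```text
scene caddy 0.98 [147. 247.  70.  69.] 2590 [ 487. -375.   40.] [ 369. -435.   -2.] [ 497. -261.  104.]
scene caddy 0.89 [190. 343.  83.  77.] 4113 [ 718. -473.   23.] [ 644. -533.   -2.] [ 780. -410.  105.]
scene caddy 0.8 [253. 208.  30.  66.] 1862 [ 563. -177.   35.] [ 477. -246.    0.] [627. -55. 104.]
scene caddy 0.66 [201. 167.  54.  51.] 2168 [352. -95.  36.] [ 197. -178.   -1.] [434.  44. 104.]
scene riser 0.57 [324.  60. 106.  99.] 4886 [524. 400. 170.] [ 143.  281. -185.] [ 614. 1214.  185.]
scene plate 0.63 [330. 104.  39.  32.] 665 [499. 292. 135.] [430. 281.  -1.] [561. 505. 163.]
top caddy 0.98 [282. 178.  63.  63.] 2189 [ 550. -168.    6.] [ 474. -241.   -4.] [628. -94. 105.]
top caddy 0.98 [418. 110.  53.  65.] 2505 [ 706. -482.   31.] [ 642. -548.   -4.] [ 797. -429.  104.]
top caddy 0.97 [370. 234.  56.  41.] 2212 [ 446. -361.    8.] [ 399. -447.   -4.] [ 494. -300.  104.]
top caddy 0.93 [252. 257.  65.  74.] 2501 [ 352. -102.    5.] [ 263. -175.   -5.] [431. -26. 104.]
top caddy 0.16 [352. 117.  42.  48.] 1376 [ 708. -302.   33.] [ 659. -362.   -5.] [ 777. -260.   95.]
top riser 0.61 [  1. 177. 114.  92.] 9278 [503. 379. 169.] [394. 285.  -6.] [619. 578. 184.]
top plate 0.8 [ 91. 196.  22.  66.] 835 [495. 292. 139.] [430. 285.  -4.] [568. 362. 164.]
```

View pics/crop1.png

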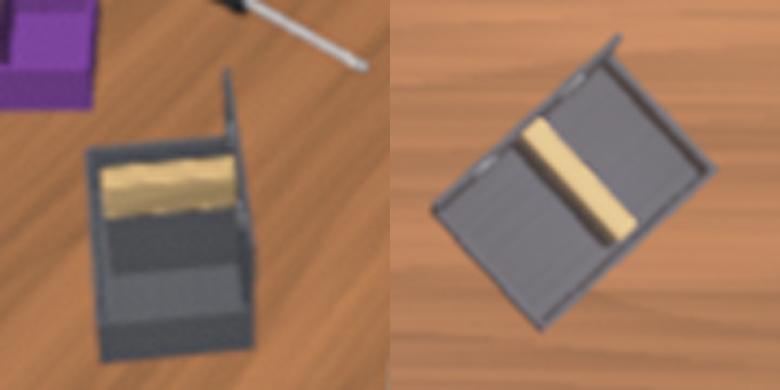

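View pics/crop2.png

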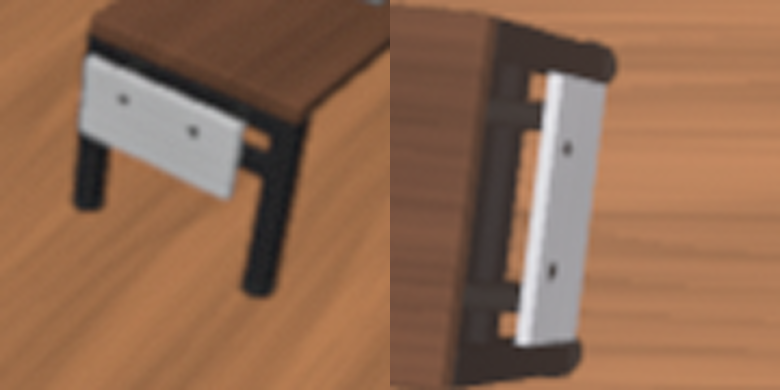

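The crop confirms it: the dark steel caddy with the pale grip is at top pixel (312,208). Its back plate is on the upper-left side (world +x+y). The bare aluminium plate is at top pixel (100,229). Next I'll fit both poses.

```bash
python3 - <<'E'
from rig import arm
from h import *
for n in("scene","top"):
  c=arm.get_calibration(n); X=cloud(c,np.load(f"pics/{n}0.npy")); im=cv2.imread(f"pics/{n}0.png")
  hsv=cv2.cvtColor(im,cv2.COLOR_BGR2HSV)
  # table level
  cad=np.zeros((420,560),bool)
  if n=="top": cad[165:250,270:355]=1
  else: cad[195:280,240:295]=1
  near=cad&(np.hypot(X[...,0]-555,X[...,1]+170)<110)
  g=near&(X[...,2]>82)&(X[...,2]<97)&(hsv[...,1]>60)
  p=X[g][:,:2]; m,s,v=None,None,None
  r=cv2.minAreaRect(p.astype(np.float32)); w,V=np.linalg.eigh(np.cov(p.T))
  print(n,"grip",len(p),p.mean(0).round(1),"axis",V[:,1].round(3),np.degrees(np.arctan2(V[1,1],V[0,1])).round(1),np.round(r[0],1),np.round(r[1],1),round(r[2],1),"z",np.median(X[g][:,2]).round(1))
  t=near&(X[...,2]>96)&(X[...,2]<108)
  p=X[t][:,:2]; w,V=np.linalg.eigh(np.cov(p.T)); e=p@V[:,1]
  print(n,"platetop",len(p),p.mean(0).round(1),np.degrees(np.arctan2(V[1,1],V[0,1])).round(1),(e.max()-e.min()).round(1))
  pl=np.zeros_like(cad); 
  if n=="top": pl[190:268,85:116]=1
  else: pl[98:142,322:375]=1
  a=pl&(hsv[...,1]<50)&(hsv[...,2]>110)&(X[...,2]>95)&(X[...,2]<168)&(X[...,1]<310)
  a=cv2.erode(a.astype(np.uint8),np.ones((3,3)))>0
  q=X[a&(X[...,2]<156)]; 
  A=np.c_[q[:,0],q[:,2],np.ones(len(q))]
  for _ in range(4):
    k=np.linalg.lstsq(A,q[:,1],rcond=None)[0]; res=np.abs(A@k-q[:,1]); 
    if _<3: q=q[res<3];A=A[res<3]
  print(n,"face: y=%.4f x %+.4f z %+.1f"%tuple(k),len(q),"yaw",np.degrees(np.arctan2(1,-k[0])).round(2),"y at(497,130)",(k@[497,130,1]).round(1), "x range",q[:,0].min().round(1),q[:,0].max().round(1))
E
```

```text
scene grip 198 [ 554.3 -167.1] axis [-0.734 -0.679] -137.3 [ 552.9 -165.8] [73.7 16.4] 42.0 z 90.0
scene platetop 76 [ 583.2 -140.5] 133.1 127.4
scene face: y=-0.0801 x -0.0060 z +332.2 399 yaw 85.42 y at(497,130) 291.6 x range 433.9 557.3
top grip 204 [ 551.1 -164.7] axis [-0.748 -0.664] -138.4 [ 570.  -163.4] [101.6  53. ] 4.4 z 89.6
top platetop 111 [ 579.5 -137. ] 133.3 129.8
top face: y=-0.0798 x -0.0022 z +331.1 441 yaw 85.44 y at(497,130) 291.1 x range 431.1 555.0
```

```bash
python3 -m creep '[{"dr":[0,0,-8.35],"delta_pos":[0,0,0],"fingers":87},{"dr":[0,0,-8.35],"delta_pos":[0,0,0],"fingers":87},{"dr":[0,0,0],"delta_pos":[45,-10,0],"fingers":87},{"dr":[0,0,0],"delta_pos":[45,-10,5],"fingers":87},{"dr":[0,0,0],"delta_pos":[45,-10,5],"fingers":87},{"dr":[0,0,0],"delta_pos":[45,-10,5],"fingers":87},{"dr":[0,0,0],"delta_pos":[45,-10,5],"fingers":87},{"dr":[0,0,0],"delta_pos":[45,-10,5],"fingers":87},{"dr":[0,0,0],"delta_pos":[45,-10,5],"fingers":87},{"dr":[0,0,0],"delta_pos":[45,-10,5],"fingers":87},{"dr":[0,0,0],"delta_pos":[45,-10,5],"fingers":87},{"dr":[0,0,0],"delta_pos":[45,-10,0],"fingers":87}]'
```

```text
time_s: 1.6
position: [537.4, -181.2, 182.0]
eef_rot: [[0.735, 0.678, -0.001], [0.678, -0.735, 0.0], [-0.0, -0.001, -1.0]]
wrist_force: [-0.3, -0.2, -0.9]
gripper_width: 86.9
```

```bash
python3 -m creep '[{"dr":[0,0,0],"delta_pos":[21,-1,20],"fingers":87},{"dr":[0,0,0],"delta_pos":[0,0,20],"fingers":87},{"dr":[0,0,0],"delta_pos":[0,0,0],"fingers":87},{"dr":[0,0,0],"delta_pos":[0,0,0],"fingers":87}]'; python3 - <<'E'
from rig import arm
from h import *
T=arm.get_obs()["position"]; print(np.round(T,1))
for n in("scene","top"):
    p,d=arm.capture(n); cv2.imwrite(f"pics/{n}1.png",p); np.save(f"pics/{n}1.npy",d)
    c=arm.get_calibration(n); print(proj(c,np.array(T)))
a=cv2.imread("pics/scene1.png")[130:290,180:340];b=cv2.imread("pics/top1.png")[130:290,230:390]
cv2.imwrite("pics/c3.png",cv2.resize(np.hstack([a,b]),(800,400)))
E
```

```text
time_s: 2.0
position: [551.5, -168.1, 142.5]
eef_rot: [[0.735, 0.678, -0.001], [0.678, -0.735, 0.0], [-0.0, -0.001, -1.0]]
wrist_force: [-0.6, 0.4, 0.2]
gripper_width: 87.4
[ 551.5 -168.1  142.5]
[267.02536115 215.44739243]
[317.09695544 203.42140485]
```

View pics/c3.png

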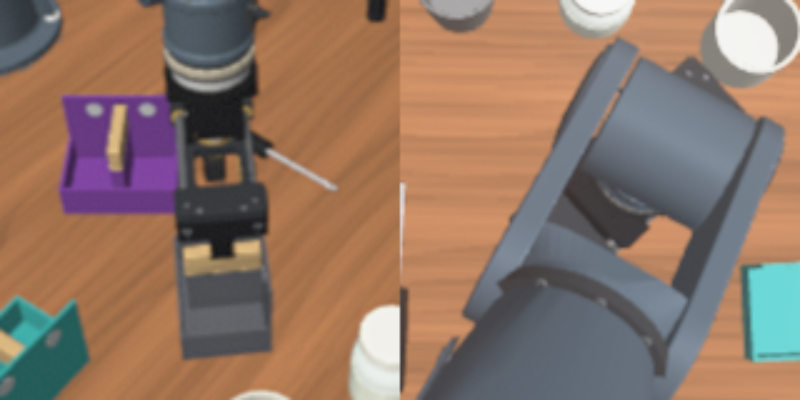

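```bash
python3 -m creep '[{"dr":[0,0,0],"delta_pos":[2,-1,20],"fingers":87},{"dr":[0,0,0],"delta_pos":[0,0,25],"fingers":87},{"dr":[0,0,0],"delta_pos":[0,0,25],"fingers":87},{"dr":[0,0,0],"delta_pos":[0,0,15],"fingers":87},{"dr":[0,0,0],"delta_pos":[0,0,6],"fingers":87},{"dr":[0,0,0],"delta_pos":[0,0,0],"fingers":87},{"dr":[0,0,0],"delta_pos":[0,0,0],"fingers":87}]'; python3 -m creep '[{"dr":[0,0,0],"delta_pos":[0,0,0],"fingers":40},{"dr":[0,0,0],"delta_pos":[0,0,0],"fingers":25},{"dr":[0,0,0],"delta_pos":[0,0,0],"fingers":20},{"dr":[0,0,0],"delta_pos":[0,0,0],"fingers":15},{"dr":[0,0,0],"delta_pos":[0,0,0],"fingers":10},{"dr":[0,0,0],"delta_pos":[0,0,0],"fingers":0},{"dr":[0,0,0],"delta_pos":[0,0,0],"fingers":0},{"dr":[0,0,0],"delta_pos":[0,0,0],"fingers":0},{"dr":[0,0,0],"delta_pos":[0,0,0],"fingers":0},{"dr":[0,0,0],"delta_pos":[0,0,0],"fingers":0}]'
```

```text
time_s: 2.8
position: [553.2, -166.8, 52.7]
eef_rot: [[0.735, 0.678, 0.002], [0.678, -0.735, -0.001], [0.001, 0.002, -1.0]]
wrist_force: [0.3, 0.7, -0.4]
gripper_width: 87.1
time_s: 3.8
position: [551.7, -165.3, 51.4]
eef_rot: [[0.735, 0.678, -0.002], [0.678, -0.735, 0.001], [-0.0, -0.002, -1.0]]
wrist_force: [-1.9, 2.8, 2.1]
gripper_width: 15.0
```

```bash
python3 -m creep '[{"dr":[0,0,0],"delta_pos":[0,0,-5],"fingers":0},{"dr":[0,0,0],"delta_pos":[0,0,-10],"fingers":0},{"dr":[0,0,0],"delta_pos":[0,0,-15],"fingers":0},{"dr":[0,0,0],"delta_pos":[0,0,-15],"fingers":0},{"dr":[0,0,0],"delta_pos":[0,0,-10],"fingers":0},{"dr":[0,0,0],"delta_pos":[0,0,-5],"fingers":0},{"dr":[0,0,0],"delta_pos":[0,0,0],"fingers":0},{"dr":[0,0,0],"delta_pos":[0,0,0],"fingers":0}]'; python3 - <<'E'
from rig import arm
from h import *
o=arm.get_obs();print(np.round(o["position"],1),o["torque"])
for n in("scene","top"):
    p,d=arm.capture(n); cv2.imwrite(f"pics/{n}2.png",p); np.save(f"pics/{n}2.npy",d)
a=cv2.imread("pics/scene2.png")[130:290,180:340];b=cv2.imread("pics/top2.png")[130:290,230:390]
cv2.imwrite("pics/c4.png",cv2.resize(np.hstack([a,b]),(800,400)))
E
```

```text
time_s: 4.6
position: [552.1, -165.8, 111.2]
eef_rot: [[0.735, 0.678, -0.001], [0.678, -0.735, 0.0], [-0.0, -0.001, -1.0]]
wrist_force: [0.3, 0.6, -3.5]
gripper_width: 13.6
[ 552.1 -165.8  111.2] [-0.02035036  0.01945465  0.0299308 ]
```

View pics/c4.png

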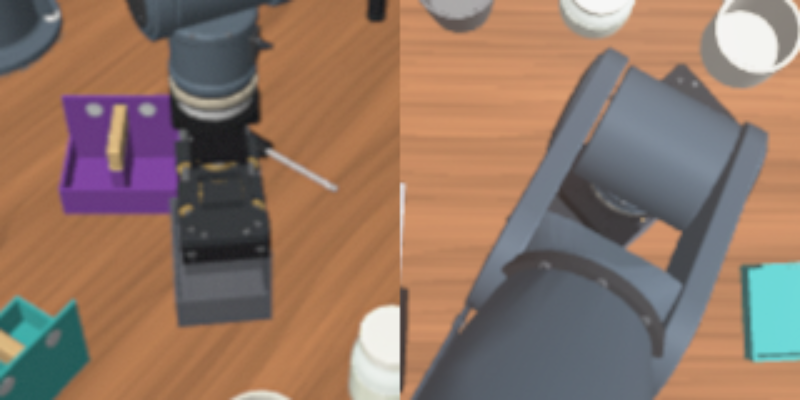

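```bash
python3 -m creep '[{"dr":[0,0,-4],"delta_pos":[0,0,-4],"fingers":0},{"dr":[0,0,-6],"delta_pos":[0,0,-4],"fingers":0},{"dr":[0,0,-7],"delta_pos":[0,0,-4],"fingers":0},{"dr":[0,0,-7],"delta_pos":[0,0,-3],"fingers":0},{"dr":[0,0,-7],"delta_pos":[0,0,0],"fingers":0},{"dr":[0,0,-7],"delta_pos":[0,0,0],"fingers":0},{"dr":[0,0,-4.7],"delta_pos":[0,0,0],"fingers":0},{"dr":[0,0,0],"delta_pos":[5,-1,0],"fingers":0},{"dr":[0,0,0],"delta_pos":[12,-3,0],"fingers":0},{"dr":[0,0,0],"delta_pos":[20,-5,0],"fingers":0},{"dr":[0,0,0],"delta_pos":[25,-6,0],"fingers":0},{"dr":[0,0,0],"delta_pos":[25,-6,0],"fingers":0}]' && python3 -m creep '[{"dr":[0,0,0],"delta_pos":[25,-6,0],"fingers":0},{"dr":[0,0,0],"delta_pos":[25,-6,0],"fingers":0},{"dr":[0,0,0],"delta_pos":[25,-6,0],"fingers":0},{"dr":[0,0,0],"delta_pos":[25,-6,0],"fingers":0},{"dr":[0,0,0],"delta_pos":[25,-6,0],"fingers":0},{"dr":[0,0,0],"delta_pos":[25,-6,0],"fingers":0},{"dr":[0,0,0],"delta_pos":[25,-6,0],"fingers":0},{"dr":[0,0,0],"delta_pos":[25,-6,0],"fingers":0},{"dr":[0,0,0],"delta_pos":[15,-4,0],"fingers":0},{"dr":[0,0,0],"delta_pos":[8,-2,0],"fingers":0},{"dr":[0,0,0],"delta_pos":[0,0,0],"fingers":0},{"dr":[0,0,0],"delta_pos":[0,0,0],"fingers":0}]'
```

```text
time_s: 5.9
position: [537.6, -75.8, 126.3]
eef_rot: [[0.082, 0.997, -0.001], [0.997, -0.082, 0.001], [0.001, -0.001, -1.0]]
wrist_force: [0.3, -0.7, -3.8]
gripper_width: 13.9
time_s: 7.1
position: [502.5, 148.9, 126.5]
eef_rot: [[0.08, 0.997, -0.0], [0.997, -0.08, -0.0], [-0.0, -0.0, -1.0]]
wrist_force: [-0.1, -0.1, -4.1]
gripper_width: 14.0
```

```bash
python3 -m creep '[{"dr":[0,0,0],"delta_pos":[10,-3,3],"fingers":0},{"dr":[0,0,0],"delta_pos":[15,-6,4],"fingers":0},{"dr":[0,0,0],"delta_pos":[15,-6,4],"fingers":0},{"dr":[0,0,0],"delta_pos":[10,-3,3],"fingers":0},{"dr":[0,0,0],"delta_pos":[6,-1.5,1],"fingers":0},{"dr":[0,0,0],"delta_pos":[0,0,0],"fingers":0},{"dr":[0,0,0],"delta_pos":[0,0,0],"fingers":0}]'; python3 - <<'E'
from rig import arm
from h import *
o=arm.get_obs();print(np.round(o["position"],1),o["torque"])
for n in("scene","top"):
    p,d=arm.capture(n); cv2.imwrite(f"pics/{n}3.png",p); np.save(f"pics/{n}3.npy",d)
a=cv2.imread("pics/scene3.png")[70:190,270:390];b=cv2.imread("pics/top3.png")[165:285,60:180]
cv2.imwrite("pics/c5.png",cv2.resize(np.hstack([a,b]),(800,400),interpolation=cv2.INTER_CUBIC))
E
```

```text
time_s: 7.8
position: [488.0, 206.2, 111.6]
eef_rot: [[0.08, 0.997, 0.0], [0.997, -0.08, -0.0], [-0.0, 0.0, -1.0]]
wrist_force: [0.7, -0.4, -4.1]
gripper_width: 13.6
[488.  206.2 111.6] [-0.06438599 -0.04713992 -0.00770551]
```

View pics/c5.png

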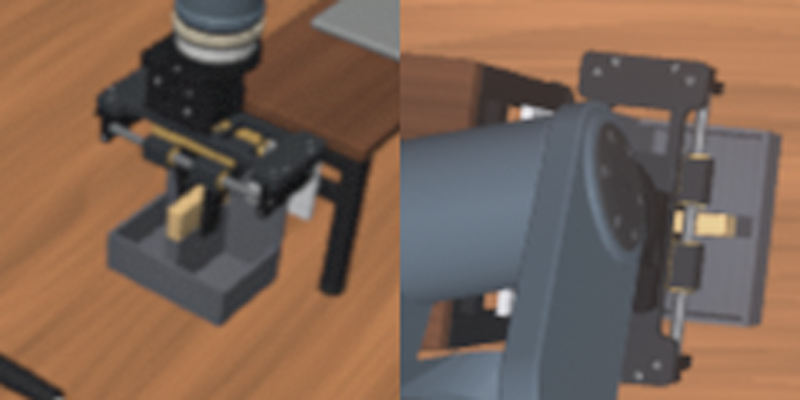

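```bash
python3 - <<'E'
from rig import arm
from h import *
xt=np.array([.0797,.9968]);yt=np.array([-.9968,.0797])
for n in("scene","top"):
  c=arm.get_calibration(n)
  X0=cloud(c,np.load(f"pics/{n}0.npy"));X=cloud(c,np.load(f"pics/{n}3.npy"))
  im=cv2.imread(f"pics/{n}3.png");hsv=cv2.cvtColor(im,cv2.COLOR_BGR2HSV)
  r=X[...,:2]-[494.4,291.6]; a=r@xt; b=r@yt; z=X[...,2]
  m=(z>50)&(z<170)&(a>-150)&(a<-30)&(abs(b)<90)
  d=np.array([a[m],b[m],z[m]]).T
  print(n,m.sum())
  for lo,hi in((55,75),(75,95),(95,104),(104,125),(125,140),(140,156),(156,168)):
    q=d[(d[:,2]>=lo)&(d[:,2]<hi)]
    if len(q): print(lo,hi,len(q),"a",np.percentile(q[:,0],[1,50,99]).round(1),"b",np.percentile(q[:,1],[1,50,99]).round(1))
  # mounting plate in first image
  r0=X0[...,:2]-[494.4,291.6];a0=r0@xt;b0=r0@yt;z0=X0[...,2]
  h0=cv2.cvtColor(cv2.imread(f"pics/{n}0.png"),cv2.COLOR_BGR2HSV)
  m=(h0[...,1]<50)&(h0[...,2]>110)&(z0>90)&(z0<170)&(abs(a0)<12)&(abs(b0)<80)
  print("plate a",np.percentile(a0[m],[1,50,99]).round(1),"b",np.percentile(b0[m],[0,1,50,99,100]).round(1),"z",np.percentile(z0[m],[1,99]).round(1))
  g=(hsv[...,1]>70)&(hsv[...,2]>120)&(z>145)&(z<156)&(a>-150)&(a<-30)&(abs(b)<15)
  if g.any(): print("grip a",np.percentile(a[g],[2,50,98]).round(1),"b",np.percentile(b[g],[2,50,98]).round(1),"z",np.median(z[g]))
E
```

```text
scene 1609
55 75 398 a [-136.7  -87.1  -46.3] b [-68.2 -15.9  61.3]
75 95 456 a [-137.3 -105.7  -46.6] b [-68.3 -10.5  61. ]
95 104 267 a [-137.3 -110.   -46.8] b [-68.7 -10.5  63.2]
104 125 209 a [-132.1  -50.8  -45.5] b [-68.3 -15.3  62. ]
125 140 110 a [-126.6  -83.5  -44.9] b [-66.1 -15.9  51.1]
140 156 130 a [-126.6  -97.3  -47.1] b [-66.9  -8.   15.4]
156 168 37 a [-98.8 -96.  -48.4] b [-25.5 -10.3  18.2]
plate a [-4.1  0.2  5.7] b [-67.  -64.8  -3.2  63.1  66.6] z [101.6 161.9]
grip a [-126.4 -110.   -86.6] b [-9.5 -3.1  3.6] z 150.74339750800144
top 1433
55 75 857 a [-135.7 -106.6  -49.3] b [-62.6 -11.   59.1]
75 95 171 a [-136.  -135.   -48.5] b [-64.4  -7.9  60. ]
95 104 243 a [-135.9 -131.7  -48.2] b [-66.6  -9.6  63. ]
104 125 43 a [-135.5  -49.8  -48. ] b [-66.2 -52.   40.8]
125 140 26 a [-125.9 -109.7  -48. ] b [-66.6  -7.    8.6]
140 156 93 a [-125.7 -113.2  -49.2] b [-65.5  -2.2   7.9]
plate a [-1.7 -0.   9.5] b [-63.9 -62.2   1.8  64.4  65.8] z [102.3 162.8]
grip a [-125.  -114.1  -94.8] b [-7.3 -1.3  5.2] z 149.277970357163
```

```bash
cat > edge.py <<'E'
from rig import arm
from h import *
xt=np.array([.0797,.9968]);yt=np.array([-.9968,.0797]);O=np.array([494.4,291.6])
def W(a,b,z):
    a,b,z=np.broadcast_arrays(a,b,z); xy=O+a[...,None]*xt+b[...,None]*yt
    return np.concatenate([xy,z[...,None]],-1)
def samp(im,c,P):
    p=proj(c,P).astype(np.float32); return cv2.remap(im,p[...,0],p[...,1],cv2.INTER_LINEAR).astype(float)
def edge(n,k,fn,vals,avg,sign=None):
    """position in vals of strongest change of profile, averaged over avg"""
    im=cv2.imread(f"pics/{n}{k}.png"); c=arm.get_calibration(n)
    V,A=np.meshgrid(vals,avg,indexing='ij'); S=samp(im,c,fn(V,A)).mean(1)
    S=cv2.GaussianBlur(S,(1,9),1.5); g=np.linalg.norm(np.gradient(S,axis=0),axis=1)
    i=g.argmax(); w=slice(max(0,i-6),i+7); return round(float((g[w]*vals[w]).sum()/g[w].sum()),1),round(float(g[i]),1)
E
python3 - <<'E'
from edge import *
L=np.arange(-76,-55,.5);R=np.arange(55,76,.5)
z=np.arange(106,155,2.)
print("scene plate b",edge("scene",0,lambda v,a:W(0*v,v,a),L,z),edge("scene",0,lambda v,a:W(0*v,v,a),R,z),
 "ztop",edge("scene",0,lambda v,a:W(0*v,a,v),np.arange(152,168,.5),np.arange(-55,56,3.)),"zbot",edge("scene",0,lambda v,a:W(0*v,a,v),np.arange(90,110,.5),np.arange(-55,40,3.)))
for zt in(150,155,160):
  print("top plate b z",zt,edge("top",0,lambda v,a:W(0*v+2,v,a),L,np.arange(zt-6,zt,2.)),edge("top",0,lambda v,a:W(0*v+2,v,a),R,np.arange(zt-6,zt,2.)))
for A in(-135,-136.5):
  z=np.arange(66,96,2.)
  f=lambda v,a:W(0*v+A,v,a)
  print("scene caddy b",edge("scene",3,f,L-2,z),edge("scene",3,f,R-2,z),"z rim",edge("scene",3,lambda v,a:W(0*v+A,a,v),np.arange(94,106,.5),np.arange(-50,50,3.)),
   "z bottom",edge("scene",3,lambda v,a:W(0*v+A,a,v),np.arange(52,68,.5),np.arange(-50,50,3.)))
t=np.arange(-125,-60,3.)
print("top caddy b",edge("top",3,lambda v,a:W(a,v,0*v+100),L,t),edge("top",3,lambda v,a:W(a,v,0*v+100),R,t))
print("top caddy front a",edge("top",3,lambda v,a:W(v,a,0*v+100),np.arange(-145,-125,.5),np.arange(-55,55,3.)))
print("scene caddy plate right b",edge("scene",3,lambda v,a:W(0*v-46,v,a),L-2,np.arange(105,125,2.)))
E
```

```text
scene plate b (-65.6, 9.7) (65.6, 7.1) ztop (164.9, 17.0) zbot (99.0, 7.1)
top plate b z 150 (-63.8, 23.5) (67.5, 23.6)
top plate b z 155 (-63.6, 26.4) (67.4, 25.3)
top plate b z 160 (-63.3, 32.8) (67.3, 30.9)
scene caddy b (-74.9, 4.5) (63.4, 5.8) z rim (103.8, 1.1) z bottom (61.0, 4.9)
scene caddy b (-75.3, 4.4) (62.4, 5.8) z rim (99.2, 0.9) z bottom (62.5, 4.9)
top caddy b (-64.1, 5.0) (61.6, 5.1)
top caddy front a (-142.5, 10.9)
scene caddy plate right b (-67.0, 6.5)
```

```bash
python3 -m creep '[{"dr":[0,0,0],"delta_pos":[5,-1.2,0],"fingers":0},{"dr":[0,0,0],"delta_pos":[10,-1.3,0],"fingers":0},{"dr":[0,0,0],"delta_pos":[8,0,0],"fingers":0},{"dr":[0,0,0],"delta_pos":[6,0,0],"fingers":0},{"dr":[0,0,0],"delta_pos":[3,0,0],"fingers":0},{"dr":[0,0,0],"delta_pos":[0,0,0],"fingers":0},{"dr":[0,0,0],"delta_pos":[0,0,0],"fingers":0}]'; python3 - <<'E'
from rig import arm
from h import *
o=arm.get_obs();print(np.round(o["position"],1),o["torque"])
for n in("scene","top"):
    p,d=arm.capture(n); cv2.imwrite(f"pics/{n}4.png",p); np.save(f"pics/{n}4.npy",d)
a=cv2.imread("pics/scene4.png")[70:170,290:390];b=cv2.imread("pics/top4.png")[180:280,60:160]
cv2.imwrite("pics/c6.png",cv2.resize(np.hstack([a,b]),(800,400),interpolation=cv2.INTER_CUBIC))
E
```

```text
time_s: 8.6
position: [487.5, 238.6, 111.5]
eef_rot: [[0.08, 0.997, -0.0], [0.997, -0.08, -0.0], [-0.0, -0.0, -1.0]]
wrist_force: [-0.5, -1.0, -3.5]
gripper_width: 13.9
[487.5 238.6 111.5] [ 0.00280242 -0.02973062  0.01833581]
```

View pics/c6.png

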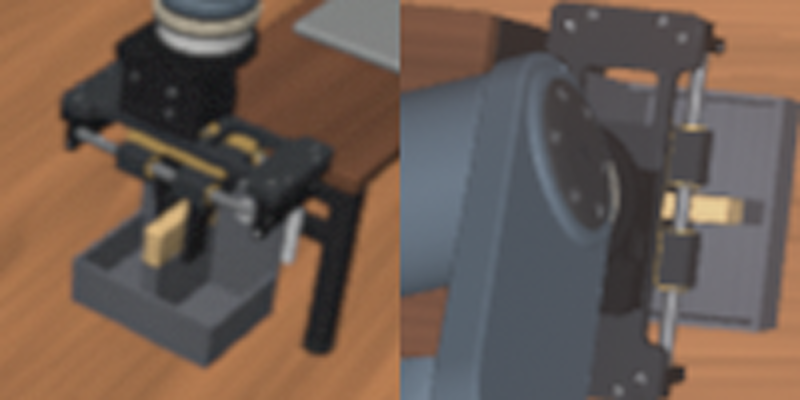

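```bash
python3 -m creep '[{"dr":[0,0,0],"delta_pos":[2,0,0],"fingers":0},{"dr":[0,0,0],"delta_pos":[2,0,0],"fingers":0},{"dr":[0,0,0],"delta_pos":[2,0,0],"fingers":0},{"dr":[0,0,0],"delta_pos":[0,0,0],"fingers":0},{"dr":[0,0,0],"delta_pos":[0,0,0],"fingers":0}]';python3 -m creep '[{"dr":[0,0,0],"delta_pos":[2,0,0],"fingers":0},{"dr":[0,0,0],"delta_pos":[2,0,0],"fingers":0},{"dr":[0,0,0],"delta_pos":[0,0,0],"fingers":0},{"dr":[0,0,0],"delta_pos":[0,0,0],"fingers":0}]'
```

```text
time_s: 9.2
position: [488.1, 244.6, 111.6]
eef_rot: [[0.08, 0.997, 0.0], [0.997, -0.08, -0.0], [-0.0, 0.0, -1.0]]
wrist_force: [0.5, -0.1, -3.0]
gripper_width: 13.8
time_s: 9.6
position: [488.5, 248.5, 111.5]
eef_rot: [[0.08, 0.997, 0.0], [0.997, -0.08, -0.0], [-0.0, 0.0, -1.0]]
wrist_force: [-0.1, 0.1, -2.8]
gripper_width: 13.9
```

```bash
python3 -m creep '[{"dr":[0,0,0],"delta_pos":[1,0,0],"fingers":0},{"dr":[0,0,0],"delta_pos":[1,0,0],"fingers":0},{"dr":[0,0,0],"delta_pos":[0,0,0],"fingers":0},{"dr":[0,0,0],"delta_pos":[0,0,0],"fingers":0}]';python3 -m creep '[{"dr":[0,0,0],"delta_pos":[1,0,0],"fingers":0},{"dr":[0,0,0],"delta_pos":[1,0,0],"fingers":0},{"dr":[0,0,0],"delta_pos":[0,0,0],"fingers":0},{"dr":[0,0,0],"delta_pos":[0,0,0],"fingers":0}]'
```

```text
time_s: 10.0
position: [488.6, 250.5, 111.5]
eef_rot: [[0.08, 0.997, -0.0], [0.997, -0.08, -0.0], [-0.0, -0.0, -1.0]]
wrist_force: [-0.4, 0.4, -3.8]
gripper_width: 13.8
time_s: 10.4
position: [488.7, 252.3, 111.5]
eef_rot: [[0.08, 0.997, -0.0], [0.997, -0.08, -0.0], [-0.0, -0.0, -1.0]]
wrist_force: [0.4, -0.2, -3.0]
gripper_width: 13.7
```

```bash
python3 -m creep '[{"dr":[0,0,0],"delta_pos":[1,0,0],"fingers":0},{"dr":[0,0,0],"delta_pos":[1,0,0],"fingers":0},{"dr":[0,0,0],"delta_pos":[0,0,0],"fingers":0},{"dr":[0,0,0],"delta_pos":[0,0,0],"fingers":0}]';python3 - <<'E'
from rig import arm
from h import *
o=arm.get_obs();print(np.round(o["position"],1),o["torque"])
for n in("scene","top"):
    p,d=arm.capture(n); cv2.imwrite(f"pics/{n}5.png",p); np.save(f"pics/{n}5.npy",d)
a=cv2.imread("pics/scene5.png")[75:165,300:390];b=cv2.imread("pics/top5.png")[180:270,70:160]
cv2.imwrite("pics/c7.png",cv2.resize(np.hstack([a,b]),(800,400),interpolation=cv2.INTER_CUBIC))
E
```

```text
time_s: 10.8
position: [488.9, 254.2, 111.5]
eef_rot: [[0.08, 0.997, -0.0], [0.997, -0.08, -0.0], [-0.001, -0.0, -1.0]]
wrist_force: [-0.6, -3.5, -4.0]
gripper_width: 13.9
[488.9 254.2 111.5] [-0.56626931 -0.07212772 -0.01454544]
```

View pics/c7.png

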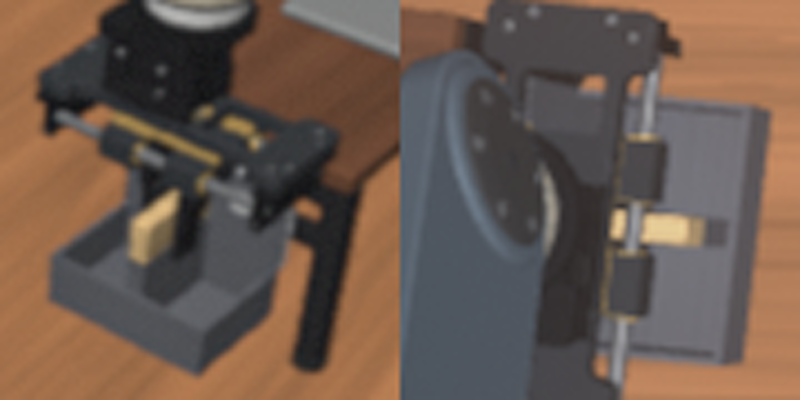

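```bash
python3 - <<'E'
from edge import *
for A in(2,3.):
  print("scene caddy plate right b",[edge("scene",5,lambda v,a:W(0*v+A-0,v,a),np.arange(-78,-58,.5),np.arange(z,z+10,2.)) for z in(68,80,92,102,112,120)])
print("ref right b",[edge("scene",0,lambda v,a:W(0*v,v,a),np.arange(-76,-55,.5),np.arange(z,z+10,2.)) for z in (105,115,125,135,145)])
t=np.arange(-75,-30,3.)
for w in((-76,-58),(55,76)):
  print("top caddy b",[edge("top",5,lambda v,a:W(a,v,0*v+100),np.arange(*w,.5),np.arange(s,s+15,3.)) for s in(-80,-65,-50,-35)])
print("scene tray bottom/ left",edge("scene",5,lambda v,a:W(0*v-87,v,a),np.arange(55,76,.5),np.arange(68,94,2.)),edge("scene",5,lambda v,a:W(0*v-87,v,a),np.arange(-76,-55,.5),np.arange(68,94,2.)))
im=cv2.imread("pics/scene5.png");c=arm.get_calibration("scene")
big=cv2.resize(im[95:165,335:395],(720,840)[::1],interpolation=cv2.INTER_CUBIC)[:600]
# overlay plate rect outline (from scene fit)
q=proj(c,W(np.array([3.]*4),np.array([-65.,-65,65,65]),np.array([100.,160,160,100])))
cv2.polylines(big,[np.round((q-[335,95]+.5)*12).astype(int)],True,(0,255,0),1)
cv2.imwrite("pics/c8.png",big)
E
```

```text
scene caddy plate right b [(-62.7, 8.7), (-63.1, 8.5), (-64.3, 7.1), (-64.6, 5.9), (-65.1, 6.1), (-64.8, 4.0)]
scene caddy plate right b [(-62.2, 8.7), (-62.6, 8.6), (-63.8, 7.1), (-64.5, 5.8), (-64.6, 6.1), (-63.9, 3.6)]
ref right b [(-64.6, 7.8), (-65.5, 7.9), (-65.5, 10.1), (-66.6, 13.7), (-67.2, 11.6)]
top caddy b [(-62.2, 7.1), (-62.0, 7.4), (-61.3, 5.8), (-71.7, 7.9)]
top caddy b [(66.7, 8.2), (66.8, 8.0), (67.3, 5.8), (60.0, 3.5)]
scene tray bottom/ left (66.4, 5.5) (-72.1, 4.9)
```

View pics/c8.png

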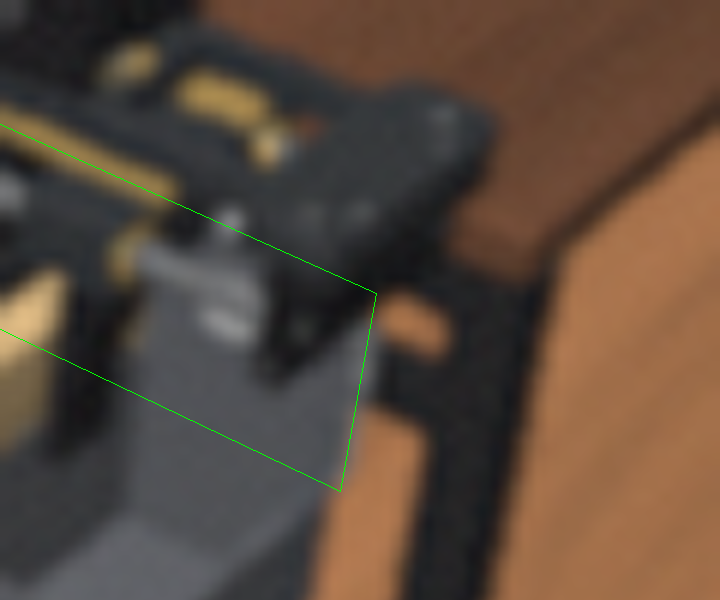

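Contact is made at about 3.5 N, and the side edges agree within about 0.5 mm in both cameras. I'll press on to about 10 N.

```bash
python3 -m creep '[{"dr":[0,0,0],"delta_pos":[1,0,0],"fingers":0},{"dr":[0,0,0],"delta_pos":[1,0,0],"fingers":0},{"dr":[0,0,0],"delta_pos":[1,0,0],"fingers":0},{"dr":[0,0,0],"delta_pos":[1,0,0],"fingers":0},{"dr":[0,0,0],"delta_pos":[0,0,0],"fingers":0},{"dr":[0,0,0],"delta_pos":[0,0,0],"fingers":0}]'; for i in 1 2; do python3 -m creep '[{"dr":[0,0,0],"delta_pos":[0,0,0],"fingers":0}]' | sed -n 2,4p; done
```

```text
time_s: 11.5
position: [489.1, 257.7, 111.5]
eef_rot: [[0.08, 0.997, -0.001], [0.997, -0.08, -0.002], [-0.002, -0.0, -1.0]]
wrist_force: [-0.2, -6.1, -2.5]
gripper_width: 13.7
position: [489.1, 257.7, 111.5]
eef_rot: [[0.08, 0.997, -0.001], [0.997, -0.08, -0.002], [-0.002, -0.0, -1.0]]
wrist_force: [-0.5, -7.1, -1.9]
position: [489.1, 257.6, 111.5]
eef_rot: [[0.08, 0.997, -0.001], [0.997, -0.08, -0.002], [-0.002, -0.0, -1.0]]
wrist_force: [-0.8, -6.3, -2.4]
```

```bash
python3 -m creep '[{"dr":[0,0,0],"delta_pos":[1,0,0],"fingers":0},{"dr":[0,0,0],"delta_pos":[1,0,0],"fingers":0},{"dr":[0,0,0],"delta_pos":[1,0,0],"fingers":0},{"dr":[0,0,0],"delta_pos":[1,0,0],"fingers":0},{"dr":[0,0,0],"delta_pos":[0,0,0],"fingers":0},{"dr":[0,0,0],"delta_pos":[0,0,0],"fingers":0}]'; for i in 1 2 3; do python3 -m creep '[{"dr":[0,0,0],"delta_pos":[0,0,0],"fingers":0}]' | sed -n 2,4p; done
python3 - <<'E'
from edge import *
o=arm.get_obs();print(np.round(o["position"],1),np.round(o["wrist_force"],1),np.round(o["torque"],2))
for n in("scene","top"):
    p,d=arm.capture(n); cv2.imwrite(f"pics/{n}6.png",p); np.save(f"pics/{n}6.npy",d)
print("right b",[edge("scene",6,lambda v,a:W(0*v+9,v,a),np.arange(-78,-58,.5),np.arange(z,z+10,2.)) for z in(92,102,112)])
for w in((-76,-56),(55,76)):
  print("top caddy b",[edge("top",6,lambda v,a:W(a,v,0*v+100),np.arange(*w,.5),np.arange(s,s+15,3.)) for s in(-74,-60,-45)])
a=cv2.imread("pics/scene6.png")[75:165,300:390];b=cv2.imread("pics/top6.png")[180:270,70:160]
cv2.imwrite("pics/c9.png",cv2.resize(np.hstack([a,b]),(800,400),interpolation=cv2.INTER_CUBIC))
E
```

```text
time_s: 12.3
position: [489.3, 260.7, 111.5]
eef_rot: [[0.079, 0.997, -0.001], [0.997, -0.079, -0.003], [-0.003, -0.001, -1.0]]
wrist_force: [0.3, -8.7, -1.2]
gripper_width: 13.7
position: [489.4, 260.7, 111.5]
eef_rot: [[0.079, 0.997, -0.001], [0.997, -0.079, -0.003], [-0.003, -0.001, -1.0]]
wrist_force: [-0.4, -9.4, -1.7]
position: [489.4, 260.7, 111.6]
eef_rot: [[0.079, 0.997, -0.001], [0.997, -0.079, -0.003], [-0.003, -0.001, -1.0]]
wrist_force: [0.4, -9.2, -0.9]
position: [489.4, 260.7, 111.6]
eef_rot: [[0.079, 0.997, -0.001], [0.997, -0.079, -0.003], [-0.003, -0.001, -1.0]]
wrist_force: [-1.1, -9.3, -2.3]
[489.4 260.7 111.6] [-1.1 -9.3 -2.3] [-1.41 -0.11 -0.11]
right b [(-63.9, 6.9), (-65.4, 6.2), (-64.7, 4.8)]
top caddy b [(-62.2, 7.2), (-62.2, 7.4), (-61.9, 6.6)]
top caddy b [(66.4, 8.0), (66.8, 7.9), (66.8, 7.0)]
```

View pics/c9.png

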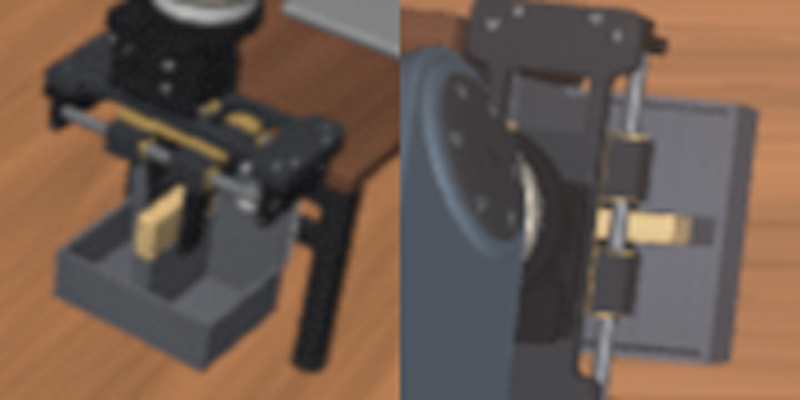

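```bash
python3 -m creep '[{"dr":[0,0,0],"delta_pos":[0.8,0,0],"fingers":0},{"dr":[0,0,0],"delta_pos":[0,0,0],"fingers":0},{"dr":[0,0,0],"delta_pos":[0,0,0],"fingers":0},{"dr":[0,0,0],"delta_pos":[0,0,0],"fingers":0}]'
python3 - <<'E'
from edge import *
def plane(n,k,az):
  c=arm.get_calibration(n); X=cloud(c,np.load(f"pics/{n}{k}.npy")); r=X[...,:2]-O
  a=r@xt;b=r@yt;z=X[...,2]
  m=(a>az[0])&(a<az[1])&(abs(b)<55)&(abs(b)>14)&(z>az[2])&(z<az[3])
  k=np.linalg.lstsq(np.c_[a[m],b[m],np.ones(m.sum())],z[m],rcond=None)[0]
  print(n,"floor slope a,b deg",np.degrees(k[:2]).round(2),"z mid",(k@[(az[0]+az[1])/2,0,1]).round(1),m.sum())
p,d=arm.capture("top"); cv2.imwrite("pics/top7.png",p); np.save("pics/top7.npy",d)
p,d=arm.capture("scene"); cv2.imwrite("pics/scene7.png",p); np.save("pics/scene7.npy",d)
plane("top",3,(-128,-100,52,75)); plane("top",7,(-73,-45,52,75))
for k,A in((3,-135.5),(7,-79)):
  print(k,"front bottom z",edge("scene",k,lambda v,a:W(0*v+A,a,v),np.arange(52,70,.5),np.arange(-50,50,3.)))
for n,k,s in(("top",3,0),("top",7,56.),("scene",3,0),("scene",7,56.)):
  X=cloud(arm.get_calibration(n),np.load(f"pics/{n}{k}.npy"));h=cv2.cvtColor(cv2.imread(f"pics/{n}{k}.png"),cv2.COLOR_BGR2HSV)
  r=X[...,:2]-O;a=r@xt-s;b=r@yt;z=X[...,2]
  g=(h[...,1]>70)&(h[...,2]>140)&(z>140)&(z<156)&(a>-127)&(a<-100)&(abs(b)<15)
  print(n,k,"grip top z",np.percentile(z[g],[50,90]).round(1),g.sum())
o=arm.get_obs();print(np.round(o["wrist_force"],1),o["time_s"])
for n in("cup","mug","jar","screwdriver"):
  r=arm.find_in("top",n); print(n,[(round(q["confidence"],2),np.round(q["rect"]).tolist()) for q in r[:2]])
E
```

```text
time_s: 13.1
position: [489.4, 261.3, 111.5]
eef_rot: [[0.079, 0.997, -0.001], [0.997, -0.079, -0.003], [-0.004, -0.001, -1.0]]
wrist_force: [-0.4, -9.7, -1.3]
gripper_width: 14.0
top floor slope a,b deg [ 0.2  -0.09] z mid 63.9 358
top floor slope a,b deg [-1.67 -0.37] z mid 63.8 329
3 front bottom z (61.5, 4.9)
7 front bottom z (60.0, 5.0)
top 3 grip top z [149.1 151.6] 62
top 7 grip top z [149.4 151.3] 70
scene 3 grip top z [149.7 152.1] 39
scene 7 grip top z [150.1 151.4] 33
[ -0.7 -10.   -0.7] 13.2
cup [(0.73, [233.0, 102.0, 36.0, 40.0])]
mug [(0.39, [232.0, 103.0, 41.0, 41.0])]
jar [(0.78, [293.0, 107.0, 32.0, 39.0])]
screwdriver [(0.95, [220.0, 206.0, 17.0, 82.0])]
```

View pics/scene7.png

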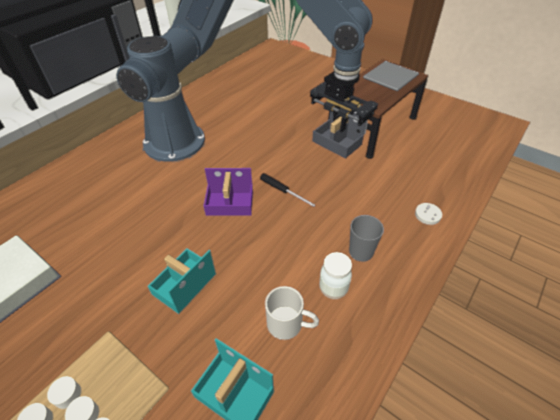

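```bash
python3 - <<'E'
from edge import *
for n,k,s in(("top",3,0),("top",5,48.),("top",6,54.4),("top",7,55.),("scene",3,0),("scene",7,55.)):
  X=cloud(arm.get_calibration(n),np.load(f"pics/{n}{k}.npy"));r=X[...,:2]-O;a=r@xt-s;b=r@yt;z=X[...,2]
  for A in((-130,-95),(-128,-105),(-120,-95)):
    m=(a>A[0])&(a<A[1])&(abs(b)<58)&(abs(b)>10)&(z>56)&(z<72)
    if m.sum()<30: continue
    M=np.c_[a[m]+112,b[m],np.ones(m.sum())];zz=z[m]
    for _ in range(4):
      p=np.linalg.lstsq(M,zz,rcond=None)[0];ok=abs(M@p-zz)<3;M=M[ok];zz=zz[ok]
    print(n,k,A,np.degrees(p[:2]).round(2),p[2].round(1),len(zz),end=" | ")
  # rim outer front edge & side rims: z of wall tops along a
  out=[]
  for lo in(-130,-115,-100):
    m=(a>lo)&(a<lo+15)&(abs(b)>58)&(abs(b)<70)&(z>94)&(z<106); out.append((np.median(z[m]).round(1) if m.any() else None,int(m.sum())))
  print("\n  rim",out)
for k,A in((3,-135.5),(5,-87.5),(7,-80.5)):
  print(k,"front bottom z",edge("scene",k,lambda v,a:W(0*v+A,a,v),np.arange(52,70,.5),np.arange(-50,50,3.)))
E
```

```text
top 3 (-130, -95) [-0.42 -0.22] 63.9 441 | top 3 (-128, -105) [-0.62 -0.15] 63.9 284 | top 3 (-120, -95) [ 0.03 -0.21] 63.9 400 | 
  rim [(np.float64(100.0), 27), (np.float64(100.2), 26), (np.float64(100.4), 12)]
top 5 (-130, -95) [-1.03 -0.17] 63.8 415 | top 5 (-128, -105) [-1.91 -0.15] 63.7 258 | top 5 (-120, -95) [-0.58 -0.22] 63.7 396 | 
  rim [(np.float64(99.7), 26), (np.float64(99.1), 27), (np.float64(98.9), 17)]
top 6 (-130, -95) [ 0.59 -0.02] 63.8 413 | top 6 (-128, -105) [ 0.26 -0.17] 63.7 249 | top 6 (-120, -95) [ 0.98 -0.02] 63.7 403 | 
  rim [(np.float64(98.8), 23), (np.float64(99.7), 29), (np.float64(99.5), 23)]
top 7 (-130, -95) [-0.24 -0.17] 63.7 406 | top 7 (-128, -105) [-2.18 -0.16] 63.6 253 | top 7 (-120, -95) [ 0.25 -0.17] 63.6 392 | 
  rim [(np.float64(99.2), 27), (np.float64(99.8), 23), (np.float64(100.0), 23)]

  rim [(np.float64(100.4), 16), (np.float64(100.5), 16), (np.float64(100.3), 17)]

  rim [(np.float64(100.0), 18), (np.float64(99.7), 17), (np.float64(99.0), 18)]
3 front bottom z (61.5, 4.9)
5 front bottom z (61.4, 5.1)
7 front bottom z (61.5, 5.0)
```

```bash
python3 - <<'E'
from rig import arm
o=arm.get_obs();print(o["time_s"],o["wrist_force"],o["gripper_width"])
print(arm.hand_in())
E
```

```text
13.4 [-0.17929473 -9.9376625  -2.50515092] 13.740568591490135
the job is handed in; nothing more can be done
None
```

I picked up the dark caddy by its wooden grip, lined its back plate up with the sprung mounting plate and pushed. I handed the job in at 13.4 s with the arm still gripping and pushing.

**Last checks**
- **Push:** the wrist read 9.7 to 10.0 N against the plate, and the highest reading I saw was 10 N.
- **Grip:** the fingers held the 14 mm rib at 13.7 mm.
- **Height:** the tray rim measured 99 to 100 mm above the counter. That puts the caddy's top edge at about 160 mm, level with the plate's, and its underside about 60 mm off the counter.
- **Side edges:** aligned to about 0.5 mm in both cameras.
- **Turn:** the caddy's heading matches the plate's to about 0.1°.
- **Other objects:** the last scene picture shows the cup, mug, jar, screwdriver and look-alikes where they were.

**Checks that disagreed or could not be made**
- Some of the noisy tray-floor slope fits suggested up to 2° of tilt. Others, the rim heights and the front bottom edge (unchanged at 61.5 mm) showed it level.
- The top-camera detector put "mug" on the cup with low confidence; I put that down to a false detection.
- The two plates' top edges were hidden under the gripper, so I inferred their line-up from the rim height and the 60 mm lift. I did not see it directly.
- The vertical wrist load dropped by about 2 N while pushing, so the plate probably carries part of the caddy's weight by friction.

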